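# Clear the eccentric cam and feed the specimen home

### The arm

A 6-joint arm with a two-finger parallel gripper is mounted at the origin on a cart in front of the work surface, level with it; the furniture and walls round the work are solid. World frame = base frame: x ahead of the robot, y to its left, z up, the work surface at z = 0. Lengths are in m, angles in rad, forces in N, time in s.
With the tool pointing down it reaches from about 0.325 to 0.85 m from the base axis. Payload 4.4 kg.
Tool frame: the origin (TCP) lies where the fingers leave the gripper's body, on its centre line; the fingertips stand 97 mm ahead of it and the grasp point (between the pads) lies 78 mm ahead of it (manip.tips_ahead is the distance from the TCP to the fingertips, in m); z points along the fingers, y is the line along which they close (so a half turn about z gives the same grasp; the last joint's range is limited). The gripper opens to 94 mm and grips with 3 to 60 N. Pads are 16 mm wide; open, the fingers measure 119 mm over their backs; the gripper's body (75 mm by 177 mm) begins 78 mm behind the grasp point.
Start: joints at [0.962, 0.207, 1.542, -0, 1.393, -0.15], TCP at [0.255, 0.516, 0.303] pointing down, gripper open.
Joint ranges: [-2.73, 2.73], [-0.86, 2.22], [0.23, 2.46], [-1.11, 4.25], [0.08, 2.63], [-2.82, 2.82]. Speed limits (rad/s): [2.79, 2.79, 3.14, 3.14, 3.14, 3.14].

### API

Orientations are given as [roll, pitch, yaw] about the fixed x, y, z axes, in that order (R = Rz(yaw) Ry(pitch) Rx(roll)).
In Python, from plant import manip, read_camera, order gives the robot as it stands.
- The arm moves only by the tool move_arm, never from a script. Its argument "moves" is a list that holds one entry, the list of rows, each a list of 5 numbers: the shift along the tool's x, y, z in mm, then the turn about the tool's z in rad, then the opening, from 0 (shut) to 1 (fully open). In form: [[[x, y, z, twist, grip], ...]]. A call has 1 to 8 rows; each row is the pose to reach, as a shift and turn from the pose commanded when the call began, along the tool's axes at that moment; what a row does not reach only later rows make up. A row lasts 1/12 s, in which the tool goes at most 41.7 mm and 7.16 degrees, less where a joint would pass 70% of its speed; a pose out of reach is approached as far as the arm can. A call with a gripper value outside its range is refused whole. The fingers move at their own pace and stop on an object; "newtons" is the grip in N (left out, the last holds). Time passes only in rows, so rows that repeat a pose let the fingers close. It gives the time, the measured TCP pose, the force, the opening and the grip force at its end, in the units of the state.
- manip.get_state(): the state, without advancing time (a new reading comes with each control period).
- read_camera(name): name is "side" or "top" or "wrist"; returns a dict with "img" (384x512x3 uint8, red, green, blue), "range_z" (384x512 float32, m along the optical axis (not along the pixel's ray), 0 where there is no reading), "camera_matrix" (3x3 intrinsics, pixels), "R" (3x3) and "t" (3): a world point X has camera coordinates R X + t; the wrist camera has in their place "mount" (4x4, takes a point from camera to tool coordinates, whose origin is the TCP and whose axes are the flange's). Camera axes: x right, y down, z forward; pixel columns grow to the right and rows downward; lengths in m; the calibration is good to about 2 mm. A picture is of the moment at which its call begins: read the wrist's pose just before it.
- order.close_job(): hands the job in; it is judged then, once.
The state is a dict: "t": time; "qpos": joint angles; "qvel": joint speeds; "tau": joint torques, N m; "tool_pos": TCP position; "eef_rot": TCP orientation; "ft_force": force on the tool from outside, world axes, zero at the start; "ft_torque": the same for the moment, N m; "width": finger opening in m; "grip_force": force on a finger pad.
Only numpy, scipy, OpenCV 4.12 (cv2) and the standard library are available. Lean on these libraries where they do the work, as an engineer would, in place of code of your own. Each camera call takes 0.05 s, during which the arm holds its last target. There are 200 camera calls.

### The job

Clamp the round specimen that lies in the channel of the feed fixture: first turn the eccentric cam by its upright paddle, clockwise seen from above, to its low point (fully round to its stop pin, the paddle pointing along the channel toward the end-stop side), and only then push the slide fully forward by its upright tab until the specimen is pressed home against the end stop. Do it all by pushing with the fingertips: do not lift the specimen out of its channel, and leave the loose things round the fixture where they are.

Things in the scene. Friction and masses are not known exactly. Their poses are not given: they have to be found in the camera images.
- fixture: aluminium base fixed on the bench, 208 x 166 x 10 mm, with channel, slide and cam, in a grey plate 258 x 310 x 4 mm. Origin on the underside; z up, +x forward along the channel (push tab to end stop), +y left (cam side). The base spans x -100..+108, y -40..+126 mm. Two rails (tops z 18 mm) bound a channel 32 mm wide about y 0, floor z 10 mm
- end_stop (a point): centre of the near face of the steel end stop block that closes the channel (fixture x +70, y 0, z 22 mm); the block is 48 mm wide, 14 mm thick, its top at z 34 mm
- pivot (a point): pivot axis of the cam at the plate's top (fixture x +19, y +64, z 10 mm), fixed; a steel hub 18 mm wide stands on it to z 32 mm
- cam_disc (a point): centre of the cam's top face: a dark steel disc of 68 mm diameter, z 12 to 23.5 mm, centred 18 mm off the pivot toward the paddle, so its rim is 52 mm from the pivot on the paddle's side (high point) and 16 mm on the other side (low point); it turns with the cam
- paddle (a point): centre of the upright black paddle on the cam's lever: a flat plate 36 mm along the cam's radius (42 to 78 mm from the pivot), 8 mm thick, z 25 to 68 mm above the bench; this point is 60 mm from the pivot at z 47 mm, its x axis points outward from the pivot. The lever below it lies at z 23 to 29 mm. It swings on the fixture's outer (+y) side; push its flat face
- cam (a joint): rad: angle from fixture +x to the paddle, counter-clockwise from above. 0 = low point toward the roller, paddle along fixture +x, on the stop pin (hard stop); at most 2.7. Starts at 1.6 to 2.3, where the cam blocks the slide: push it clockwise to 0. Friction 0.4 N m (about 7 N at the paddle's middle); stays where it is left
- tab (a point): centre of the near face of the upright aluminium push tab at the slide's rear: 50 mm wide, 8 mm thick, z 12 to 62 mm above the bench, this point at z 37 mm, y 0 and fixture x -86 mm plus the slide's travel. Push it along fixture +x. The slide's bar, 28 mm wide, runs ahead of it to a flat nose at fixture x -10 mm plus travel
- roller (a point): brass follower roller, 12 mm diameter, at fixture y +64, x -55 mm plus travel, under the end of a side arm of the slide (16 mm wide, top z 29 mm, from the bar over the rail); it meets the cam's rim on the near side
- slide (a joint): m, travel of the follower slide along fixture +x; 0 = fully back, starts at 0 to 0.012; 0.050 with the specimen against the end stop (hard end 0.053). Friction about 2.5 N; stays where it is left. With the cam as at the start, the roller is blocked by the rim at 0.024 to 0.039
- specimen: loose round black specimen, 30 mm diameter, 16 mm high, lying in the channel between the slide's nose and the end stop; origin at the centre of its underside (fixture y 0, z 10 mm). Its centre is at fixture x +55 mm when it touches the end stop
- reference_disc: bystander: loose flat steel disc, 50 mm wide, 12 mm high, lying on the grey plate (z 4 mm) right of the fixture; origin at the centre of its underside
- spare_specimen: bystander: loose round green specimen, 30 mm wide, 13 mm high, standing on the grey plate (z 4 mm) right of the fixture; not the one to be clamped; origin at the centre of its underside
- jar: bystander: loose white jar with a blue screw cap, 50 mm wide, 52 mm high, on the grey plate (z 4 mm) to the left of the fixture's near end; origin at the centre of its underside
- gauge_block: bystander: loose steel gauge block, 9 x 30 x 25 mm (high), on the grey plate (z 4 mm) beyond the end stop; origin at the centre of its underside
Mind the look-alikes: they are no part of the job. What is meant by the specimen is not brown, pink or yellow, and is the smaller of those in its own colour.

How it is judged:
By the outcome, as a careful person would: the job done as asked, in the order asked, and still so for the second after the job is handed in, with the robot touching nothing.
It also fails if it takes over 45 s, if anything falls off the work surface, if the arm or the gripper's body presses on something with over 40 N, if the wrist force passes 120 N, or if a joint passes its speed limit or range.

## Working session

There is one attempt and no reset: what is moved stays moved. The work goes in short steps, Python scripts to look and compute and a tool call to move; the robot and the scene stay as the last step left them, time stands still between calls to the robot, and variables do not carry over. Pictures are saved under pics/ and viewed, at most 10 in all, crops included, and the job is handed in when it is done.

Besides the shell and the picture viewer there is one more tool, called after "Call:" by a JSON object that holds its "name" and its "arguments". move_arm: Moves the arm, as the interface text tells. Its arguments: {"type":"object","properties":{"moves":{"type":"array","items":{"type":"array","items":{"type":"array","items":{"type":"number"}}}},"newtons":{"type":"number"}},"required":["moves"]}

```bash
mkdir -p pics; ls; cat > h.py <<'E'
import numpy as np,cv2
from plant import manip,read_camera,order
def snap(n,f):
    c=read_camera(n); cv2.imwrite('pics/'+f,c['img'][:,:,::-1]); np.savez('pics/'+f[:-4],**{k:v for k,v in c.items() if v is not None}); return c
def px(c,u,v,z=None):
    K=c['camera_matrix'];r=np.linalg.inv(K)@[u,v,1.]
    R=c['R'];t=c['t']
    if z is None: return R.T@(r*c['range_z'][int(v),int(u)]-t)
    o=-R.T@t;d=R.T@r
    return o+d*(z-o[2])/d[2]
E
python3 - <<'E'
from h import *
np.set_printoptions(precision=4,suppress=True)
a=snap('top','top0.png')
b=snap('side','side0.png')
for c in(a,b): print(c['R'],c['t'],c['camera_matrix'])
print(manip.get_state(),manip.tips_ahead)
E
```

```text
pics
[[-0.0165 -0.9998  0.007 ]
 [-0.9813  0.0149 -0.1918]
 [ 0.1917 -0.01   -0.9814]] [0.0838 0.5631 0.8516] [[413.1823   0.     259.2537]
 [  0.     413.1823 192.4105]
 [  0.       0.       1.    ]]
[[ 0.9384  0.3455 -0.0085]
 [ 0.2818 -0.7793 -0.5596]
 [-0.2     0.5228 -0.8287]] [-0.5261 -0.061   1.3767] [[470.4113   0.     258.9203]
 [  0.     470.4113 191.5003]
 [  0.       0.       1.    ]]
{'t': 0.1, 'qpos': array([ 0.9615,  0.2074,  1.5428,  0.    ,  1.3935, -0.1505]), 'qvel': array([ 0.0002, -0.0019, -0.0037,  0.    , -0.0005,  0.0011]), 'tau': array([ -0.0007, -37.186 , -28.2293,   0.0701,   0.0311,  -0.0001]), 'tool_pos': array([0.2543, 0.5151, 0.3016]), 'eef_rot': array([-3.1396, -0.0003,  2.6828]), 'ft_force': array([ 0.9957, -0.0301,  0.8488]), 'ft_torque': array([0.0369, 0.0003, 0.0158]), 'grip_force': 0.0, 'width': 0.09420349108607988} 0.0972
```

View pics/top0.png

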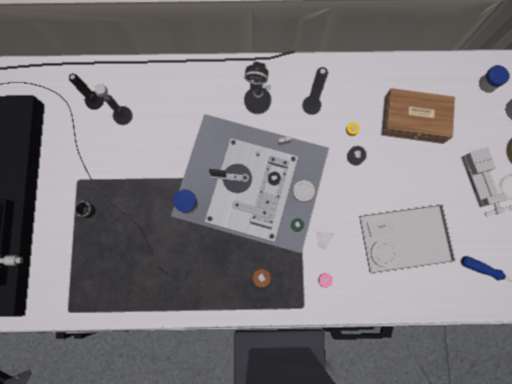

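View pics/side0.png

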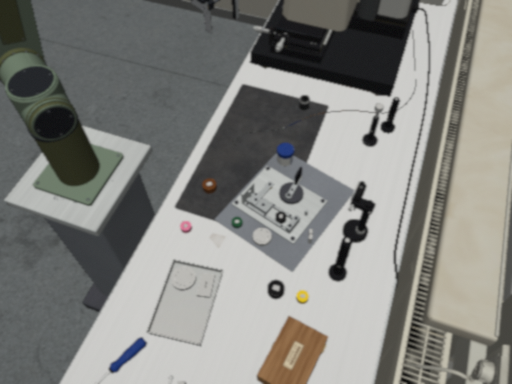

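```bash
python3 - <<'E'
from h import *
a=cv2.imread('pics/top0.png')[105:260,165:335]
cv2.imwrite('pics/topc.png',cv2.resize(a,None,fx=3.8,fy=3.8,interpolation=cv2.INTER_CUBIC))
E
```

```text
(no output)
```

View pics/topc.png

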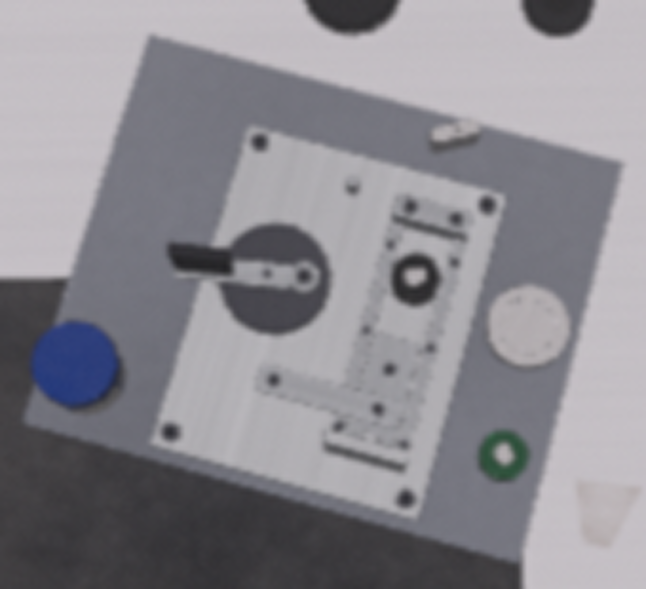

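```bash
cat >> h.py <<'E'
class C(dict): pass
def load(f): return dict(np.load('pics/'+f+'.npz'))
def crop(u,v): return 165+(u+.5)/3.8-.5,105+(v+.5)/3.8-.5
E
python3 - <<'E'
from h import *
np.set_printoptions(precision=4,suppress=True)
c=load('top0')
P=np.array([px(c,*crop(*p),.010)[:2] for p in[(248,127),(505,192),(415,520),(150,442)]])
Q=np.array([[.108,.126],[.108,-.04],[-.1,-.04],[-.1,.126]])
qc,pc=Q-Q.mean(0),P-P.mean(0)
th=np.arctan2((qc[:,0]*pc[:,1]-qc[:,1]*pc[:,0]).sum(),(qc*pc).sum())
R=np.array([[np.cos(th),-np.sin(th)],[np.sin(th),np.cos(th)]]);o=P.mean(0)-R@Q.mean(0)
print('yaw',th,'o',o,'res mm',1e3*(P-(Q@R.T+o)))
np.savez('fix.npz',R=R,o=o,th=th)
for n,u,v,z in[('hub',305,276,.032),('spec',415,278,.026),('padL',168,245,.068),('padR',232,260,.068),('disc',274,278,.0235),('tabL',325,440,.062),('tabR',405,465,.062),('pin',352,187,.03),('jar',76,364,.056),('stopL',392,218,.034),('stopR',466,236,.034)]:
    p=px(c,*crop(u,v),z);d=px(c,*crop(u,v)); print(n,p,'fix',1e3*(R.T@(p[:2]-o)),'depthz',d[2])
for q in[(19,64),(-86,0),(70,0)]: print(q,R@(np.array(q)/1e3)+o)
E
```

```text
yaw -0.2901719681778757 o [0.5675 0.0521] res mm [[-2.2032 -0.4257]
 [ 1.1059  0.3051]
 [-0.1496  1.0169]
 [ 1.2468 -0.8963]]
hub [0.6042 0.1065 0.032 ] fix [19.5551 62.6075] depthz 0.03375409181912246
spec [0.6033 0.0407 0.026 ] fix [37.5985 -0.6406] depthz 0.024917335786131242
padL [0.6152 0.184  0.068 ] fix [  7.9117 140.0258] depthz 0.0040206849854817536
padR [0.6058 0.1473 0.068 ] fix [  9.4066 102.18  ] depthz 0.06372887974395264
disc [0.6052 0.1253 0.0235] fix [15.156  80.9573] depthz 0.030003160361416162
tabL [0.502  0.0954 0.062 ] fix [-75.1711  22.7477] depthz 0.06339954168280883
tabR [0.4871 0.0506 0.062 ] fix [-76.5732 -24.4647] depthz 0.056822416977273485
pin [0.6593 0.0776 0.03  ] fix [80.6844 50.7461] depthz 0.02819629750259359
jar [0.5488 0.2376 0.056 ] fix [-71.0297 172.3342] depthz 0.05646933175871015
stopL [0.6386 0.054  0.034 ] fix [67.5264 22.167 ] depthz 0.00877276359463634
stopR [0.6268 0.01   0.034 ] fix [ 68.8418 -23.3573] depthz 0.03392112708759418
(19, 64) [0.604 0.108]
(-86, 0) [0.4851 0.0767]
(70, 0) [0.6346 0.0321]
```

```bash
python3 - <<'E'
from h import *
np.set_printoptions(precision=3,suppress=True)
c=load('top0')
for n,(u0,u1,v0,v1) in dict(A=(240,275,58,115),B=(300,330,62,116),C=(65,135,70,125)).items():
    P=np.array([px(c,u,v) for u in range(u0,u1) for v in range(v0,v1) if c['range_z'][v,u]>0]);
    P=P[P[:,2]>.02]; print(n,P.min(0),P.max(0))
    P=P[P[:,2]>.11]
    if len(P):print(' tall',P.min(0),P.max(0))
f=np.load('fix.npz');R,o=f['R'],f['o']
s=manip.get_state();yaw=s['eef_rot'][2]
for phi in(1.78,):
    r=.061;pd=np.array([np.cos(phi),np.sin(phi)]);tn=np.array([np.sin(phi),-np.cos(phi)])
    t=R@(np.array([.019,.064])+r*pd-(.012+.016)*tn)+o
    d=t-s['tool_pos'][:2]; x=np.array([np.cos(yaw),np.sin(yaw)]);y=np.array([x[1],-x[0]])
    print(t,1e3*d@x,1e3*d@y,'dz',1e3*(s['tool_pos'][2]-.140),'dyaw',3.07-yaw)
E
```

```text
A [0.768 0.045 0.02 ] [0.826 0.101 0.218]
 tall [0.768 0.049 0.124] [0.826 0.101 0.218]
B [ 0.775 -0.067  0.02 ] [ 0.797 -0.043  0.178]
 tall [ 0.775 -0.066  0.11 ] [ 0.797 -0.043  0.178]
C [0.756 0.387 0.02 ] [0.816 0.479 0.153]
 tall [0.756 0.387 0.11 ] [0.816 0.479 0.153]
[0.581 0.171] -445.29374466111346 -163.79540400899742 dz 161.61051166887353 dyaw 0.3871854186798629
```

Call:
{"name": "move_arm", "arguments": {"moves": [[[-37,-14,10,0.12,0],[-74,-27,20,0.24,0],[-111,-41,30,0.36,0],[-148,-54,40,0.48,0],[-185,-68,50,0.6,0],[-222,-82,60,0.72,0],[-259,-95,70,0.84,0],[-296,-109,80,0.96,0]]]}}

```text
t: 0.77
tool_pos: [0.4725, 0.2851, 0.2218]
eef_rot: [-3.141, 0.0, 1.717]
ft_force: [-0.2, 0.5, 0.3]
width: 0.044
grip_force: 0.0
```

```bash
cat >> h.py <<'E'
f=np.load('fix.npz');FR,FO=f['R'],f['o']
def rows(targets):
    "targets: (world xy, z, yaw) -> tool shifts from the present pose"
    s=manip.get_state();p=s['tool_pos'];yaw=s['eef_rot'][2]
    x=np.array([np.cos(yaw),np.sin(yaw)]);y=np.array([x[1],-x[0]])
    for xy,z,w in targets:
        d=xy-p[:2]; print(np.round([1e3*d@x,1e3*d@y,1e3*(p[2]-z)],1),round((yaw-w+np.pi)%(2*np.pi)-np.pi,3))
def pad(phi,back,r=.061,z=.140,T=.0125,lag=0):
    pd=np.array([np.cos(phi),np.sin(phi)]);tn=np.array([np.sin(phi),-np.cos(phi)])
    return FR@(np.array([.019,.064])+r*pd-(.004+T+back)*tn)+FO,z,phi-.29+lag
def st():
    s=manip.get_state();print(round(s['t'],2),s['tool_pos'].round(4),s['eef_rot'].round(3),'F',s['ft_force'].round(1),'w',round(s['width'],4),'q',s['qpos'].round(2))
E
python3 -c "
from h import *
st();rows([pad(1.78,.016,z=.2),pad(1.78,.016)])"
```

```text
0.77 [0.4725 0.2851 0.2218] [-3.141  0.     1.717] F [-0.2  0.5  0.3] w 0.044 q [0.39 0.24 1.68 0.   1.22 0.24]
[-127.6   86.4   21.8] 0.227
[-127.6   86.4   81.8] 0.227
```

Call:
{"name": "move_arm", "arguments": {"moves": [[[-32,22,5,0.06,0],[-64,44,10,0.12,0],[-96,66,16,0.18,0],[-128,86,22,0.23,0],[-128,86,22,0.23,0],[-128,86,42,0.23,0],[-128,86,62,0.23,0],[-128,86,62,0.23,0]]]}}

```text
t: 1.43
tool_pos: [0.573, 0.1725, 0.1559]
eef_rot: [-3.132, 0.002, 1.492]
ft_force: [-1.6, -0.3, -0.5]
width: 0.0004
grip_force: 0.0
```

```bash
python3 - <<'E'
from h import *
st();rows([pad(1.78,.016)])
c=snap('side','s1.png'); i=c['img'][120:300,190:380,::-1]
cv2.imwrite('pics/s1c.png',cv2.resize(i,None,fx=3,fy=3,interpolation=cv2.INTER_CUBIC))
E
```

```text
1.43 [0.573  0.1725 0.1559] [-3.132e+00  2.000e-03  1.492e+00] F [-1.6 -0.3 -0.5] w 0.0004 q [0.15 0.41 1.6  0.   1.14 0.23]
[-0.8  3.7 15.9] 0.002
```

View pics/s1c.png

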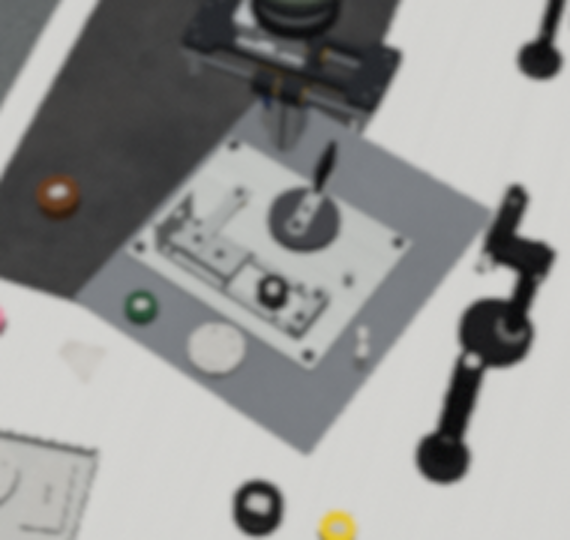

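The fingertips (285,130 in the crop) stand on the near side of the paddle (325,165). The specimen is the small black disc in the channel (272,292); the larger black one (258,505) lies off the fixture.

```bash
python3 - <<'E'
from h import *
rows([pad(1.78,.016,z=.14),pad(1.78,.004)]+[pad(p,0) for p in(1.70,1.60,1.50,1.4,1.3,1.2)])
E
```

```text
[-1.3  2.9 17.7] 0.003
[-1.3 14.9 17.7] 0.003
[-0.2 23.8 17.7] 0.083
[ 0.6 30.1 17.7] 0.183
[ 0.8 36.4 17.7] 0.283
[ 0.3 42.7 17.7] 0.383
[-0.7 48.9 17.7] 0.483
[-2.4 55.  17.7] 0.583
```

Call:
{"name": "move_arm", "arguments": {"moves": [[[-1,2,10,0,0],[-1,2,19,0,0],[-1,14,19,0,0],[0,23,19,0.08,0],[1,30,19,0.18,0],[1,36,19,0.28,0],[0,43,19,0.38,0],[-1,49,19,0.48,0]]]}}

```text
t: 2.15
tool_pos: [0.6231, 0.17, 0.141]
eef_rot: [-3.136, 0.001, 1.009]
ft_force: [-5.6, 2.5, 1.3]
width: 0.0005
grip_force: 3.0
```

```bash
python3 - <<'E'
from h import *
st();rows([pad(p,0) for p in(1.3,1.2,1.1,1,.9,.8,.7,.6)])
E
```

```text
2.15 [0.6231 0.17   0.141 ] [-3.136e+00  1.000e-03  1.009e+00] F [-5.6  2.5  1.3] w 0.0005 q [0.13 0.52 1.48 0.   1.15 0.69]
[-1.7  0.4  1. ] -0.001
[-0.3  6.5  1. ] 0.099
[ 0.4 12.8  1. ] 0.199
[ 0.5 19.1  1. ] 0.299
[-0.  25.4  1. ] 0.399
[-1.2 31.6  1. ] 0.499
[-3.  37.7  1. ] 0.599
[-5.4 43.6  1. ] 0.699
```

Pushing with about 6 N, as expected. Continuing along the arc.

Call:
{"name": "move_arm", "arguments": {"moves": [[[0,7,0,0.1,0],[0,13,0,0.2,0],[0,19,0,0.3,0],[0,25,0,0.4,0],[-1,32,0,0.5,0],[-3,38,0,0.6,0],[-5,44,0,0.7,0],[-8,49,0,0.8,0]]]}}

```text
t: 2.82
tool_pos: [0.6619, 0.1385, 0.1412]
eef_rot: [-3.137, -0.0, 0.209]
ft_force: [0.8, 5.5, -2.1]
width: 0.0007
grip_force: 3.1
```

```bash
python3 - <<'E'
from h import *
st();rows([pad(p,0) for p in(.5,.4,.3,.2,.1,0,-.05,-.1)])
E
```

```text
2.82 [0.6619 0.1385 0.1412] [-3.137 -0.     0.209] F [ 0.8  5.5 -2.1] w 0.0007 q [0.08 0.57 1.4  0.01 1.17 1.44]
[-2.   1.2  1.2] -0.001
[-0.6  7.4  1.2] 0.099
[ 0.1 13.7  1.2] 0.199
[ 0.2 20.   1.2] 0.299
[-0.4 26.3  1.2] 0.399
[-1.5 32.5  1.2] 0.499
[-2.3 35.6  1.2] 0.549
[-3.3 38.6  1.2] 0.599
```

Call:
{"name": "move_arm", "arguments": {"moves": [[[0,7,0,0.1,0],[0,13,0,0.2,0],[0,20,0,0.3,0],[0,26,0,0.4,0],[-1,30,0,0.45,0],[-1,33,0,0.5,0],[-1,34,0,0.5,0],[-1,34,0,0.5,0]]]}}

```text
t: 3.48
tool_pos: [0.6684, 0.1054, 0.1416]
eef_rot: [-3.136, 0.001, -0.287]
ft_force: [0.3, 7.7, -1.1]
width: 0.0006
grip_force: 3.5
```

```bash
python3 - <<'E'
from h import *
st();rows([pad(p,0) for p in(0,-.05)])
E
```

```text
3.48 [0.6684 0.1054 0.1416] [-3.136e+00  1.000e-03 -2.870e-01] F [ 0.3  7.7 -1.1] w 0.0006 q [0.03 0.57 1.4  0.01 1.17 1.88]
[-1.4 -0.6  1.6] 0.003
[-0.7  2.5  1.6] 0.053
```

Call:
{"name": "move_arm", "arguments": {"moves": [[[0,1,0,0,0],[0,2,0,0,0],[0,3,0,0,0],[0,3,0,0,0]]]}}

```text
t: 3.82
tool_pos: [0.6681, 0.1049, 0.1417]
eef_rot: [-3.131, -0.0, -0.287]
ft_force: [1.8, 13.1, -4.0]
width: 0.0002
grip_force: 6.7
```

Call:
{"name": "move_arm", "arguments": {"moves": [[[0,2,0,0,0],[0,4,0,0,0],[0,4,0,0,0]]]}}

```text
t: 4.07
tool_pos: [0.6678, 0.1042, 0.1419]
eef_rot: [-3.124, -0.001, -0.287]
ft_force: [5.4, 20.9, -5.4]
width: 0.0005
grip_force: 11.0
```

Hard stop reached: 21 N with no further motion. Backing off and lifting.

Call:
{"name": "move_arm", "arguments": {"moves": [[[0,-10,0,0,0],[0,-25,0,0,0],[0,-25,0,0,0],[0,-25,-30,0,0],[0,-25,-60,0,0],[0,-25,-60,0,0]]]}}

```text
t: 4.57
tool_pos: [0.6774, 0.1193, 0.2091]
eef_rot: [-3.138, -0.012, -0.287]
ft_force: [0.9, -0.7, 1.1]
width: 0.0008
grip_force: 0.0
```

```bash
python3 - <<'E'
from h import *
st()
t=FR@np.array([-.086-.0125-.014,0])+FO
rows([(t,.2,1.28),(t,.137,1.28)])
c=snap('top','t2.png'); i=c['img'][105:260,165:335,::-1]
cv2.imwrite('pics/t2c.png',cv2.resize(i,None,fx=3.8,fy=3.8,interpolation=cv2.INTER_CUBIC))
E
```

```text
4.57 [0.6774 0.1193 0.2091] [-3.138 -0.012 -0.287] F [ 0.9 -0.7  1.1] w 0.0008 q [ 0.05  0.51  1.33 -0.    1.29  1.91]
[-198.9   95.3    9.1] -1.567
[-198.9   95.3   72.1] -1.567
```

View pics/t2c.png

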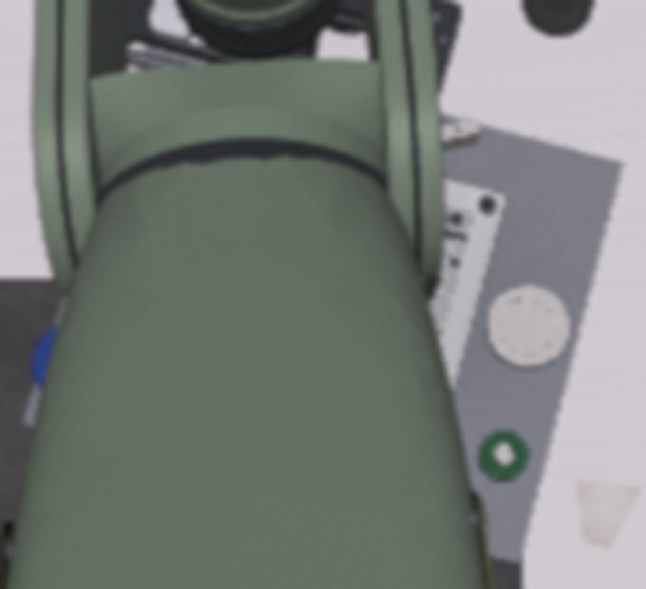

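The arm covers the cam in this view; I look again from the side once clear. Moving to hover behind the tab.

Call:
{"name": "move_arm", "arguments": {"moves": [[[-20,10,0,-0.12,0],[-45,22,0,-0.24,0],[-70,34,0,-0.36,0],[-95,46,0,-0.48,0],[-120,58,0,-0.6,0],[-145,70,0,-0.72,0],[-170,82,0,-0.84,0],[-199,95,0,-0.96,0]]]}}

```text
t: 5.28
tool_pos: [0.4544, 0.084, 0.2008]
eef_rot: [-3.142, 0.001, 0.678]
ft_force: [-0.0, -0.6, 0.9]
width: 0.0005
grip_force: 0.0
```

Call:
{"name": "move_arm", "arguments": {"moves": [[[0,0,0,-0.12,0],[0,0,0,-0.24,0],[0,0,0,-0.36,0],[0,0,0,-0.48,0],[0,0,0,-0.6,0],[0,0,0,-0.61,0]]]}}

```text
t: 5.78
tool_pos: [0.4552, 0.0843, 0.2008]
eef_rot: [-3.14, 0.001, 1.285]
ft_force: [-0.1, 1.4, 0.3]
width: 0.0003
grip_force: 0.0
```

```bash
python3 - <<'E'
from h import *
st()
t=FR@np.array([-.086-.0125-.012,0])+FO
rows([(t,.2,1.28),(t,.137,1.28)])
c=snap('side','s2.png'); i=c['img'][120:300,190:380,::-1]
cv2.imwrite('pics/s2c.png',cv2.resize(i,None,fx=3,fy=3,interpolation=cv2.INTER_CUBIC))
E
```

```text
5.78 [0.4552 0.0843 0.2008] [-3.140e+00  1.000e-03  1.285e+00] F [-0.1  1.4  0.3] w 0.0003 q [-0.    0.08  1.91 -0.    1.15  0.28]
[1.2 6.3 0.8] 0.005
[ 1.2  6.3 63.8] 0.005
```

View pics/s2c.png

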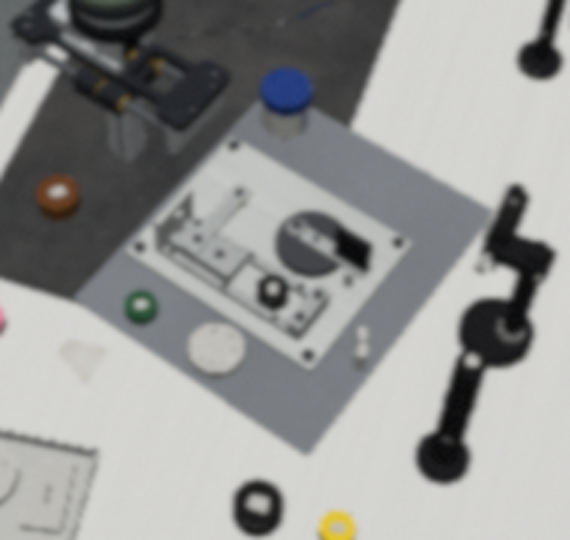

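The paddle (350,250) now points along the channel beside the stop pin. Now descending behind the tab and pushing.

Call:
{"name": "move_arm", "arguments": {"moves": [[[1,0,30,0,0],[1,0,62,0,0],[1,0,62,0,0],[1,10,62,0,0],[1,20,62,0,0],[1,28,62,0,0],[1,34,62,0,0],[1,40,62,0,0]]]}}

```text
t: 6.5
tool_pos: [0.4958, 0.0741, 0.141]
eef_rot: [3.14, -0.001, 1.282]
ft_force: [-3.3, 0.4, 2.0]
width: 0.0007
grip_force: 1.3
```

```bash
python3 - <<'E'
from h import *
st();rows([(FR@np.array([-.0985+.05,0])+FO,.137,1.28)])
E
```

```text
6.5 [0.4958 0.0741 0.141 ] [ 3.140e+00 -1.000e-03  1.282e+00] F [-3.3  0.4  2. ] w 0.0007 q [-0.02  0.25  1.86  0.    1.03  0.26]
[-0.6 26.5  4. ] 0.002
```

Call:
{"name": "move_arm", "arguments": {"moves": [[[0,5,0,0,0],[0,10,0,0,0],[0,15,0,0,0],[0,19,0,0,0],[0,22,0,0,0],[0,25,0,0,0],[0,27,0,0,0],[0,27,0,0,0]]]}}

```text
t: 7.17
tool_pos: [0.5208, 0.0665, 0.1396]
eef_rot: [3.141, -0.0, 1.283]
ft_force: [-0.9, 0.5, 0.5]
width: 0.0005
grip_force: 0.5
```

```bash
python3 - <<'E'
from h import *
st();rows([(FR@np.array([-.0985+.05,0])+FO,.137,1.28)])
E
```

```text
7.17 [0.5208 0.0665 0.1396] [ 3.141 -0.     1.283] F [-0.9  0.5  0.5] w 0.0005 q [-0.04  0.3   1.8  -0.    1.04  0.25]
[-0.4  0.4  2.6] 0.003
```

Call:
{"name": "move_arm", "arguments": {"moves": [[[0,1,0,0,0],[0,2,0,0,0],[0,3,0,0,0],[0,4,0,0,0],[0,4,0,0,0]]]}}

```text
t: 7.58
tool_pos: [0.5237, 0.0656, 0.1395]
eef_rot: [-3.14, 0.0, 1.283]
ft_force: [-3.8, 1.4, 1.5]
width: 0.0002
grip_force: 2.1
```

Call:
{"name": "move_arm", "arguments": {"moves": [[[0,1,0,0,0],[0,2,0,0,0],[0,3,0,0,0],[0,4,0,0,0],[0,4,0,0,0]]]}}

```text
t: 8.0
tool_pos: [0.5246, 0.0654, 0.139]
eef_rot: [-3.132, 0.001, 1.283]
ft_force: [-12.6, 2.6, 9.4]
width: 0.0003
grip_force: 6.2
```

Call:
{"name": "move_arm", "arguments": {"moves": [[[0,2,0,0,0],[0,4,0,0,0],[0,4,0,0,0]]]}}

```text
t: 8.25
tool_pos: [0.5255, 0.0652, 0.1385]
eef_rot: [-3.123, 0.001, 1.283]
ft_force: [-18.7, 5.4, 14.6]
width: 0.0001
grip_force: 10.3
```

Call:
{"name": "move_arm", "arguments": {"moves": [[[0,-6,0,0,0],[0,-25,0,0,0],[0,-35,0,0,0],[0,-35,-20,0,0],[0,-65,-60,0,0],[0,-100,-80,0,0],[0,-100,-80,0,0]]]}}

```text
t: 8.83
tool_pos: [0.4353, 0.0926, 0.2234]
eef_rot: [3.136, -0.002, 1.284]
ft_force: [0.9, 0.9, -0.7]
width: 0.0007
grip_force: 0.0
```

```bash
python3 - <<'E'
from h import *
st()
c=snap('side','s3.png'); i=c['img'][170:250,230:340,::-1]
cv2.imwrite('pics/s3c.png',cv2.resize(i,None,fx=7,fy=7,interpolation=cv2.INTER_CUBIC))
E
```

```text
8.83 [0.4353 0.0926 0.2234] [ 3.136e+00 -2.000e-03  1.284e+00] F [ 0.9  0.9 -0.7] w 0.0007 q [0.01 0.01 1.93 0.   1.19 0.3 ]
```

View pics/s3c.png

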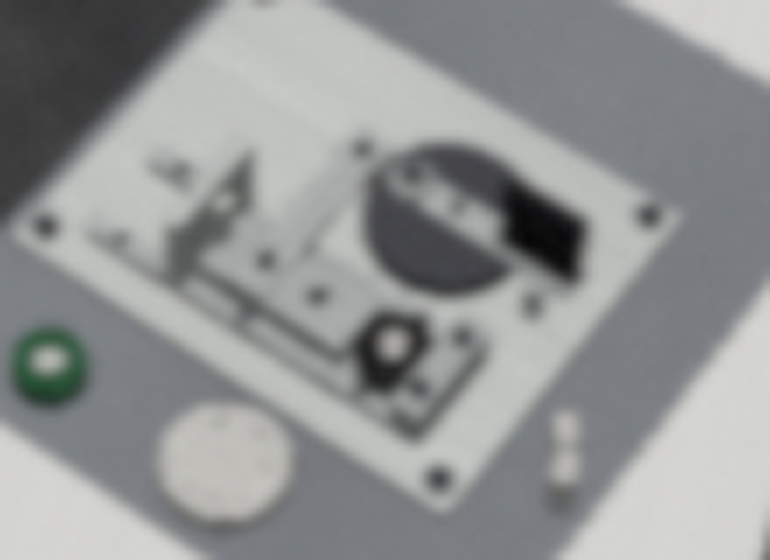

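The specimen (395,345) sits between the slide's nose and the end stop, with the paddle (545,230) at the pin. A numeric check follows before hand-in.

```bash
python3 - <<'E'
from h import *
c=load('s3')
for n,u,v,z in[('spec',393,344,.026),('hub',408,172,.032),('corner-100,-40',15,235,.01),('corner108,-40',442,508,.01),('corner108,126',680,213,.01)]:
    p=px(c,230+(u+.5)/7-.5,170+(v+.5)/7-.5,z);print(n,(1e3*FR.T@(p[:2]-FO)).round(1))
E
```

```text
spec [58.3  0.4]
hub [20.1 64.7]
corner-100,-40 [-94.8 -39.2]
corner108,-40 [108.8 -38.8]
corner108,126 [109.9 125.2]
```

```bash
python3 -c "
from h import *
print(order.close_job())"
```

```text
the job is handed in; nothing more can be done
None
```

I turned the cam clockwise onto its stop pin (21 N, no further motion), then pushed the slide forward until the specimen was pressed against the end stop (about 19 N). I then backed the arm clear and handed the job in at about 9 s; no verdict was returned.

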